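Set the air valve of the coupler outlet half open

ROBOT

A 6-joint arm with a two-finger parallel gripper is mounted at the origin on a cart in front of the work surface, level with it; the furniture and walls round the work are solid. World frame = base frame: x ahead of the robot, y to its left, z up, the work surface at z = 0. Lengths are in m, angles in degrees, forces in N, time in s.
With the tool pointing down it reaches from about 0.35 to 0.875 m from the base axis. Payload 4.2 kg.
Tool frame: the origin (TCP) lies on the centre line of the jaws, within the pads' length; the fingertips stand 25 mm ahead of it and the grasp point (between the pads) lies 6 mm ahead of it; z points along the fingers, y is the line along which they close (so a half turn about z gives the same grasp; the last joint's range is limited). The gripper opens to 87 mm and grips with 3 to 60 N. Pads are 19 mm wide; open, the fingers measure 117 mm over their backs; the gripper's body (75 mm by 190 mm) begins 51 mm behind the grasp point.
Start: joints at [83.801, 22.042, 0.453, 0, -68.411, -14.817], TCP at [0.224, 0.583, 0.248] pointing down, gripper open.
Joint ranges: [-179.83, 179.83], [-69.29, 118.12], [-61.27, 80.66], [-181.25, 117.63], [-171.15, -9.14], [-177.46, 177.46]. Speed limits (degrees/s): [159.86, 159.86, 180, 180, 180, 180].

INTERFACE

Orientations are given as a 3x3 rotation matrix whose columns are the frame's x, y, z axes.
In Python, from station import r gives the robot as it stands.
- The arm moves only by the tool move_arm, never from a script. Its argument "series" is a list of rows, each an object with "grip": the opening, from 0 (shut) to 1 (fully open); "xyz": the shift along the tool's x, y, z in mm, a list of three; "angular": the turn, a rotation vector about the tool's x, y, z in rad, a list of three. A call has 1 to 10 rows; each row is the pose to reach, as a shift and turn from the pose commanded when the call began, along the tool's axes at that moment; what a row does not reach only later rows make up. A row lasts 1/10 s, in which the tool goes at most 50 mm and 8.59 degrees, less where a joint would pass 70% of its speed; a pose out of reach is approached as far as the arm can. A call with a gripper value outside its range is refused whole. The fingers move at their own pace and stop on an object; the grip force is fixed at half the most. Time passes only in rows, so rows that repeat a pose let the fingers close. It gives the time, the measured TCP pose, the force, the opening and the grip force at its end, in the units of the state.
- r.sense(): the state, without advancing time (a new reading comes with each control period).
- r.capture(name): name is "side" or "top" or "wrist"; returns a dict with "img" (480x640x3 uint8, red, green, blue), "camera_matrix" (3x3 intrinsics, pixels), "rvec" (rotation vector, rad) and "tvec" (3), from world to camera coordinates, as OpenCV has them; the wrist camera has in their place "hand_eye" (4x4, takes a point from camera to tool coordinates, whose origin is the TCP and whose axes are the flange's). Camera axes: x right, y down, z forward; pixel columns grow to the right and rows downward; lengths in m; the calibration is good to about 2 mm. The wrist camera is an equidistant fisheye: a pixel r from the principal point sees the ray r / f radians off the axis. A picture is of the moment at which its call begins: read the wrist's pose just before it. There is no depth.
- r.finish_job(): hands the job in; it is judged then, once.
The state is a dict: "time_s": time; "joints": joint angles; "joint_velocities": joint speeds; "effort": joint torques, N m; "tcp_pos": TCP position; "ee_rot": TCP orientation; "wrist_force": force on the tool from outside, world axes, zero at the start; "moment": the same for the moment, N m; "gripper_width": opening from 0.0 (shut) to 1.0 (fully open); "gripper_force": force on a finger pad.
Only numpy, scipy, OpenCV 4.12 (cv2) and the standard library are available. Lean on these libraries where they do the work, as an engineer would, in place of code of your own. Each camera call takes 0.05 s, during which the arm holds its last target. There are 200 camera calls.

TASK

Of the three ball valves on the air manifold, take the one whose outlet carries the quick coupler and turn its lever to half open, that is to 45 degrees, midway between across the outlet and in line with it. Leave the levers of the two plugged outlets as they are, and let go of the lever.

Things in the scene. Friction and masses are not known exactly. Their poses are not given: they have to be found in the camera images.
- coupler_lever (a joint): Opening in rad of the ball valve whose outlet carries the quick coupler (metal, 26 mm thick, about 80 mm long, sticking out toward the robot). 0 = shut: lever along the manifold bar, pointing to its left end seen from the robot; grows anticlockwise seen from above; 0.785 = half open; 1.571 = open: lever along the outlet. Stops at 0 and 1.571; friction 0.15 N m, stays where left.
- coupler_lever_grip (a point): Middle of that lever's level grey grip sleeve (64 long, 16 wide, 18 mm high), 105 mm above the bench. x points outward from the pivot along the lever, z up; the vertical pivot lies 62 mm back along -x, in an index disc of radius 32 mm. All else under the sleeve's sweep is below 55 mm. Three such valves 150 mm apart on a fixed 430 mm bar, places vary; gauge 112 mm high at its right end.
- plugged_lever_1_grip (a point): The same lever and valve, but its outlet is shut off by a short hexagonal brass plug (no coupler). The point is the middle of the grip sleeve, x axis from the pivot outward along the lever, z up. To be left as it is.
- plugged_lever_2_grip (a point): The same lever and valve, but its outlet is shut off by a short hexagonal brass plug (no coupler). The point is the middle of the grip sleeve, x axis from the pivot outward along the lever, z up. To be left as it is.

How it is judged:
By the outcome, as a careful person would: the job done as asked, in the order asked, and still so for the second after the job is handed in, with the robot touching nothing.
It also fails if it takes over 32 s, if anything falls off the work surface, if the arm or the gripper's body presses on something with over 40 N, if the wrist force passes 120 N, or if a joint passes its speed limit or range.

## Working session

There is one attempt and no reset: what is moved stays moved. The work goes in short steps, Python scripts to look and compute and a tool call to move; the robot and the scene stay as the last step left them, time stands still between calls to the robot, and variables do not carry over. Pictures are saved under pics/ and viewed, at most 10 in all, crops included, and the job is handed in when it is done.

Besides the shell and the picture viewer there is one more tool, called in YAML: its name, and indented under it one key for each argument. move_arm: Moves the arm, as the interface text tells. Its arguments: {"type":"object","properties":{"series":{"type":"array"}},"required":["series"]}

```bash
mkdir -p pics; python3 - <<'E'
from station import r
import cv2,pickle,numpy as np
s=r.sense();print(s['tcp_pos'],s['ee_rot'],s['time_s'])
d={}
for n in['top','side']:
    d[n]=r.capture(n);cv2.imwrite(f'pics/{n}0.png',d[n]['img'][:,:,::-1])
    c=d[n];R=cv2.Rodrigues(np.array(c['rvec']))[0];print(n,(-R.T@np.array(c['tvec']).ravel()).round(3),R.round(2).tolist())
pickle.dump(d,open('d0.pkl','wb'))
E
```

```text
[0.22393259 0.58292995 0.24646687] [[ 9.33403958e-01 -3.58826683e-01 -6.80410594e-04]
 [-3.58827314e-01 -9.33401701e-01 -2.05536496e-03]
 [ 1.02423385e-04  2.16263569e-03 -9.99997656e-01]] 0.0
top [0.473 0.041 0.992] [[-0.02, -1.0, 0.03], [-0.99, 0.02, -0.12], [0.12, -0.04, -0.99]]
side [0.602 0.765 0.571] [[-1.0, 0.06, 0.02], [0.02, 0.49, -0.87], [-0.06, -0.87, -0.49]]
```

View pics/top0.png

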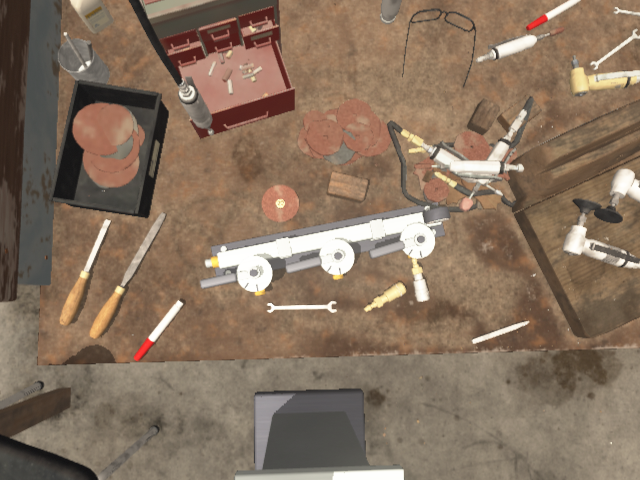

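View pics/side0.png

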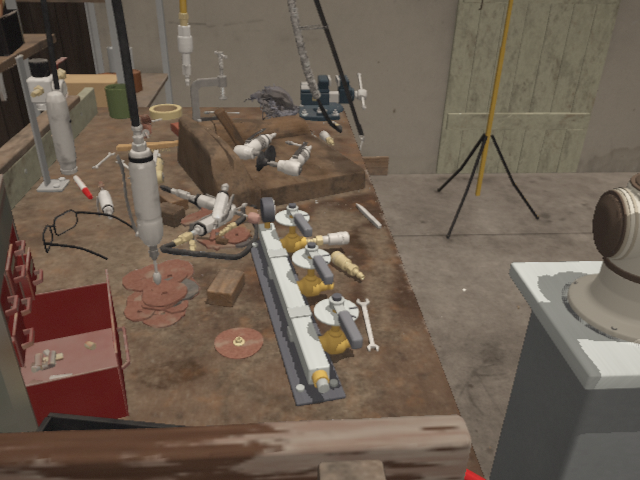

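```bash
python3 - <<'E'
import cv2,pickle,numpy as np
d=pickle.load(open('d0.pkl','rb'))
t=cv2.resize(d['top']['img'][195:315,190:460,::-1],None,fx=2.9,fy=2.9,interpolation=cv2.INTER_CUBIC)
s=cv2.resize(d['side']['img'][185:400,240:390,::-1],None,fx=2.75,fy=2.75,interpolation=cv2.INTER_CUBIC)
cv2.imwrite('pics/tz.png',t);cv2.imwrite('pics/sz.png',s)
for n in d: print(np.array(d[n]['camera_matrix']).round(1).tolist())
E
```

```text
[[504.4, 0.0, 310.3], [0.0, 504.4, 234.9], [0.0, 0.0, 1.0]]
[[573.1, 0.0, 312.8], [0.0, 573.1, 244.7], [0.0, 0.0, 1.0]]
```

View pics/tz.png

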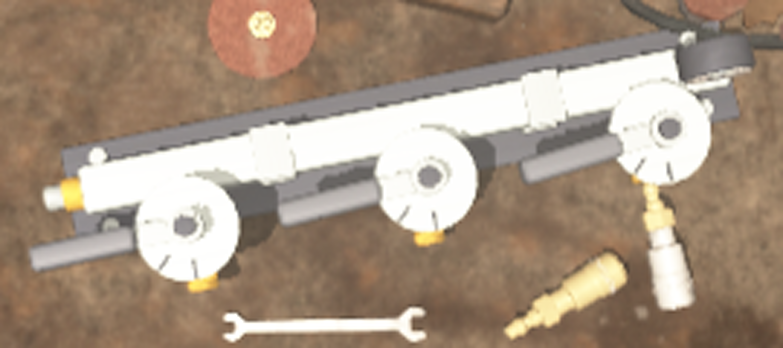

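View pics/sz.png

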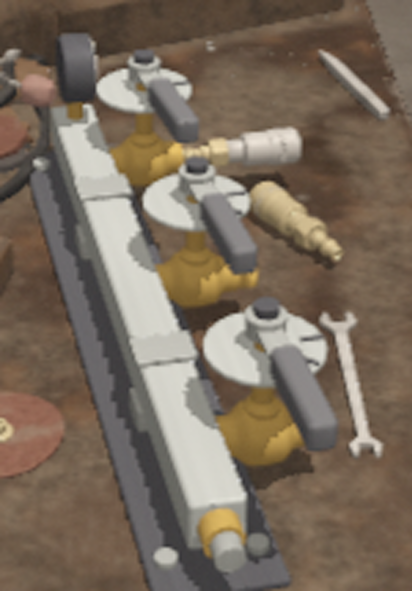

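```bash
cat >h.py <<'E'
import cv2,numpy as np
def cam(c): return np.array(c['camera_matrix']),cv2.Rodrigues(np.array(c['rvec'],float))[0],np.array(c['tvec'],float).reshape(3,1)
def tri(a,pa,b,pb):
    P=[K@np.hstack([R,t]) for K,R,t in(cam(a),cam(b))]
    X=cv2.triangulatePoints(P[0],P[1],np.array(pa,float).reshape(2,1),np.array(pb,float).reshape(2,1));return (X[:3]/X[3]).ravel()
def ray(c,p,z):
    K,R,t=cam(c);o=(-R.T@t).ravel();v=R.T@np.linalg.inv(K)@[p[0],p[1],1];return o+v*(z-o[2])/v[2]
E
python3 - <<'E'
import pickle; from h import *
d=pickle.load(open('d0.pkl','rb'));T,S=d['top'],d['side']
tz=lambda p:np.array(p)/2.9+[190,195]
sz=lambda p:np.array(p)/2.75+[240,185]
# bolts, and sleeve tip (top edge mid of outer end)
for n,a,b in[('boltR',(670,127),(144,57)),('boltM',(429,176),(198,166)),('boltL',(186,225),(265,307)),('tipR',(524,170),(186,125)),('tipM',(281,211),(243,254)),('tipL',(33,257),(321,427))]: print(n,tri(T,tz(a),S,sz(b)).round(4))
for n,c,box in[('top',T,(365,240,404,262)),('side',S,(293,212,314,240))]:
    x0,y0,x1,y1=box;im=c['img'][y0:y1,x0:x1].astype(int)
    v=im.mean(2);sat=im.max(2)-im.min(2);m=((sat<25)&(v>85)&(v<185)).astype(np.uint8)
    print(n);print('\n'.join(''.join('.#'[k] for k in r) for r in m))
    k,l,st,ce=cv2.connectedComponentsWithStats(m,connectivity=4);i=1+st[1:,4].argmax()
    pts=np.argwhere(l==i)[:,::-1].astype(np.float32)+[x0,y0]
    rc=cv2.minAreaRect(pts.astype(np.float32));print(st[i],ce[i]+[x0,y0],rc)
    if n=='top':
        for z in(.105,.114): print(z,ray(c,rc[0],z),[ray(c,q,z).round(4).tolist() for q in cv2.boxPoints(rc)])
E
```

```text
boltR [ 0.5714 -0.187   0.1124]
boltM [ 0.5446 -0.0387  0.1124]
boltL [0.5191 0.1079 0.1126]
tipR [ 0.5479 -0.0972  0.1084]
tipM [0.5257 0.0511 0.1083]
tipL [0.5022 0.1995 0.1088]
top
######..###########################....
######################################.
######################################.
#######################################
#######################################
#######################################
#######################################
##################################.####
###############################.#######
##########################...#########.
#####################.....#########....
#..############........#########.......
....#######.........########...........
....###..........########..............
....###.......########.................
....####...#######.....................
.....##########........................
.....#######...........................
......##...............................
.......................................
.......................................
.......................................
[  0   0  39  19 495] [382.51717172 
[... 354 characters left out ...]
..........##.......
..######......#......
################.....
#################....
############....#....
#.##########....#....
#..#########....#....
#...#########...#....
#...############.....
#....###########.....
##....#########......
##....##########.....
###....##########....
###.....#########....
.........#########...
.........##########..
..........##########.
...........#########.
...........#########.
............########.
.............######..
..............#####..
.........#.....####..
...............###...
................##...
.....................
.....................
.....................
[  0   1  20  24 235] [303.16170213 222.4       ] ((302.5, 224.5), (23.0, 19.0), 90.0)
```

```bash
cat >>h.py <<'E'
PIV=np.array([.5714,-.187]); BAR=10.06
def grip(a,r=.062): a=np.deg2rad(a); return PIV+r*np.array([-np.sin(a),np.cos(a)])
def plan(s,a,z,r=.062):
    "shift mm and turn (deg, tool axes) to stand over lever at a deg from +y, tool down, y at a+180"
    from scipy.spatial.transform import Rotation as Ro
    R=np.array(s['ee_rot']);b=np.deg2rad(a+180);y=np.array([np.cos(b),np.sin(b),0]);zz=np.array([0,0,-1.])
    G=np.column_stack([np.cross(y,zz),y,zz]);p=np.array([*grip(a,r),z])
    return (R.T@(p-s['tcp_pos'])*1e3).round(1).tolist(),Ro.from_matrix(R.T@G).as_rotvec().round(4).tolist()
def st(s): print('t',s['time_s'],'tcp',np.round(s['tcp_pos'],4),'F',np.round(s['wrist_force'],1),'M',np.round(s['moment'],2),'w',round(float(s['gripper_width']),3),'gf',np.round(s['gripper_force'],1),'j',np.round(s['joints'],0))
E
python3 -c "
from h import *;from station import r
s=r.sense();st(s);print(grip(13.5),plan(s,13.5,.2))"
```

```text
t 0.1 tcp [0.2239 0.583  0.2466] F [0.5 0.9 0.3] M [ 0.01  0.06 -0.06] w 0.999 gf 0.0 j [ 84.  22.   0.  -0. -68. -15.]
[ 0.55692639 -0.12671306] ([565.4, 542.9, 47.7], [0.0018, -0.0011, 0.9682])
```

move_arm:
  series:
    - {"grip": 1,"xyz": [283,272,0],"angular": [0,0,0.48]}
    - {"grip": 1,"xyz": [283,272,0],"angular": [0,0,0.48]}
    - {"grip": 1,"xyz": [283,272,0],"angular": [0,0,0.48]}
    - {"grip": 1,"xyz": [283,272,0],"angular": [0,0,0.48]}
    - {"grip": 1,"xyz": [283,272,0],"angular": [0,0,0.48]}
    - {"grip": 1,"xyz": [283,272,0],"angular": [0,0,0.48]}
    - {"grip": 1,"xyz": [283,272,0],"angular": [0,0,0.48]}
    - {"grip": 1,"xyz": [283,272,0],"angular": [0,0,0.48]}
    - {"grip": 1,"xyz": [283,272,0],"angular": [0,0,0.48]}
    - {"grip": 1,"xyz": [283,272,0],"angular": [0,0,0.48]}

```text
time_s: 1.1
tcp_pos: [0.3909, 0.2271, 0.2474]
ee_rot: [[0.661, -0.751, -0.0], [-0.751, -0.661, 0.0], [-0.0, 0.0, -1.0]]
wrist_force: [0.6, -0.6, 0.0]
gripper_width: 1.001
gripper_force: 0.0
```

```bash
python3 -c "
from h import *;from station import r
s=r.sense();st(s);print(plan(s,13.5,.2))"
```

```text
t 1.1 tcp [0.3909 0.2271 0.2474] F [ 0.6 -0.6  0. ] M [ 0.07 -0.02  0.02] w 1.001 gf 0.0 j [ 51.   5. -23.  -0. -63.  -9.]
([375.3, 109.1, 47.4], [0.0002, 0.0002, 0.486])
```

move_arm:
  series:
    - {"grip": 1,"xyz": [375,109,47],"angular": [0,0,0.486]}
    - {"grip": 1,"xyz": [375,109,47],"angular": [0,0,0.486]}
    - {"grip": 1,"xyz": [375,109,47],"angular": [0,0,0.486]}
    - {"grip": 1,"xyz": [375,109,47],"angular": [0,0,0.486]}
    - {"grip": 1,"xyz": [375,109,47],"angular": [0,0,0.486]}
    - {"grip": 1,"xyz": [375,109,47],"angular": [0,0,0.486]}
    - {"grip": 1,"xyz": [375,109,47],"angular": [0,0,0.486]}
    - {"grip": 1,"xyz": [375,109,47],"angular": [0,0,0.486]}
    - {"grip": 1,"xyz": [375,109,47],"angular": [0,0,0.486]}
    - {"grip": 1,"xyz": [375,109,47],"angular": [0,0,0.486]}

```text
time_s: 2.1
tcp_pos: [0.5578, -0.1248, 0.1994]
ee_rot: [[0.235, -0.972, -0.002], [-0.972, -0.235, 0.0], [-0.001, 0.002, -1.0]]
wrist_force: [-0.0, -0.8, 1.2]
gripper_width: 1.002
gripper_force: 0.0
```

```bash
python3 -c "
from h import *;from station import r;import pickle
s=r.sense();st(s);print(plan(s,13.5,.109))
w=r.capture('wrist');print(w['camera_matrix'],w['hand_eye']);pickle.dump((s,w),open('w1.pkl','wb'));cv2.imwrite('pics/w1.png',w['img'][:,:,::-1])"
```

```text
t 2.1 tcp [ 0.5578 -0.1248  0.1994] F [-0.  -0.8  1.2] M [ 0.11 -0.01  0.  ] w 1.002 gf 0.0 j [  4.  19. -11.  -0. -60.  10.]
([1.7, 1.1, 90.4], [0.0019, 0.0006, 0.0019])
[[371.64829954   0.         316.32177053]
 [  0.         371.64829954 243.31355778]
 [  0.           0.           1.        ]] [[-3.50445564e-04 -9.70589916e-01 -2.40738639e-01  6.64627839e-02]
 [ 9.99999898e-01 -2.71514456e-04 -3.61040238e-04 -2.01783124e-04]
 [ 2.85057993e-04 -2.40738741e-01  9.70589912e-01 -1.36420753e-01]
 [ 0.00000000e+00  0.00000000e+00  0.00000000e+00  1.00000000e+00]]
```

View pics/w1.png

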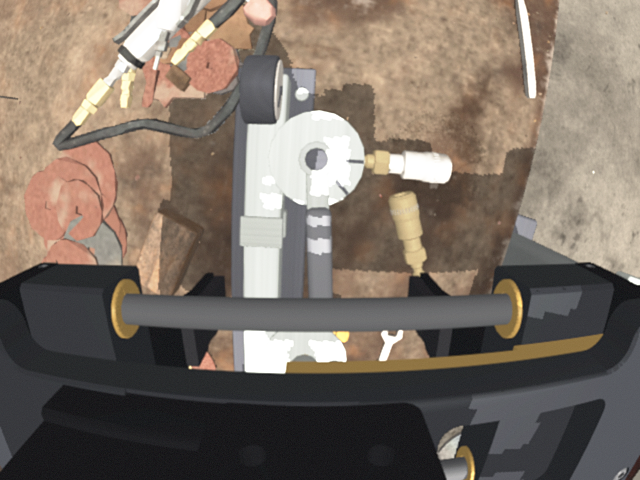

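The wrist view confirms it: the coupler (425,166) sits on this valve, with pivot at (316,158), lever running down to (319,290), and disc marks near (345,187) and (357,161). The loose brass coupler at (407,225) is detached.

```bash
cat >>h.py <<'E'
def wray(s,w,p,z):
    K=np.array(w['camera_matrix']);q=np.array([p[0]-K[0,2],p[1]-K[1,2]]);r=np.hypot(*q);th=r/K[0,0]
    v=np.array([*(q/r*np.sin(th)),np.cos(th)]);H=np.array(w['hand_eye']);R=np.array(s['ee_rot'])
    o=np.array(s['tcp_pos'])+R@H[:3,3];v=R@H[:3,:3]@v;return o+v*(z-o[2])/v[2]
E
python3 - <<'E'
from h import *;import pickle
s,w=pickle.load(open('w1.pkl','rb'))
g=w['img'];v=g.mean(2)
for y in range(250,292,8):
    x=np.arange(296,345);print(y,v[y,296:345].astype(int).tolist())
for n,p,z in[('bolt',(316,158.5),.1124),('pivdisc',(316,159),.1),('m90',(357,161),.093),('m45',(345,187),.093),('sl1',(319.5,262),.114),('sl2',(320,288),.114)]: 
    X=wray(s,w,p,z);e=X[:2]-PIV;print(n,X.round(4),'ang',np.degrees(np.arctan2(-e[0],e[1])).round(1))
big=cv2.resize(g[100:300,260:380,::-1],None,fx=3,fy=3,interpolation=cv2.INTER_CUBIC);cv2.imwrite('pics/w1z.png',big)
E
```

```text
250 [110, 113, 111, 112, 113, 116, 113, 106, 98, 91, 96, 132, 169, 189, 200, 215, 224, 224, 226, 227, 228, 229, 229, 230, 232, 233, 232, 233, 235, 235, 232, 226, 218, 199, 170, 127, 90, 84, 90, 87, 86, 85, 81, 81, 75, 75, 78, 75, 76]
258 [111, 108, 112, 113, 115, 114, 111, 103, 90, 86, 88, 96, 113, 123, 127, 132, 134, 139, 138, 137, 136, 139, 138, 137, 137, 137, 138, 135, 138, 138, 136, 134, 130, 127, 118, 102, 93, 89, 89, 83, 84, 81, 81, 82, 83, 81, 84, 84, 80]
266 [113, 110, 109, 114, 114, 112, 109, 99, 90, 84, 86, 90, 106, 116, 126, 129, 132, 137, 135, 138, 135, 137, 136, 137, 138, 135, 137, 137, 136, 138, 134, 135, 133, 127, 119, 104, 85, 73, 73, 73, 74, 78, 79, 79, 81, 79, 79, 77, 79]
274 [115, 112, 110, 115, 115, 113, 102, 89, 78, 79, 81, 85, 103, 116, 123, 126, 131, 134, 136, 137, 138, 137, 136, 136, 136, 137, 136, 137, 136, 135, 135, 133, 132, 128, 123, 108, 109, 113, 118, 121, 124, 127, 130, 131, 133, 134, 134, 135, 134]
282 [112, 110, 111, 114, 112, 108, 99, 87, 82, 87, 86, 88, 101, 113, 120, 125, 130, 134, 137, 134, 134, 135, 136, 135, 136, 135, 135, 136, 137, 135, 135, 132, 132, 132, 123, 111, 108, 114, 121, 119, 123, 124, 125, 127, 129, 131, 133, 133, 132]
290 [109, 112, 112, 112, 110, 103, 97, 88, 81, 79, 81, 83, 92, 108, 117, 121, 130, 132, 134, 137, 137, 135, 136, 136, 136, 135, 136, 134, 135, 137, 135, 132, 130, 131, 124, 115, 111, 116, 124, 126, 126, 125, 127, 129, 130, 132, 133, 131, 129]
bolt [ 0.5729 -0.1861  0.1124] ang -58.0
pivdisc [ 0.5728 -0.1856  0.1   ] ang -43.8
m90 [ 0.5466 -0.1907  0.093 ] ang 98.4
m45 [ 0.55   -0.1721  0.093 ] ang 55.3
sl1 [ 0.5558 -0.1247  0.114 ] ang 14.0
sl2 [ 0.5514 -0.1079  0.114 ] ang 14.2
```

View pics/w1z.png

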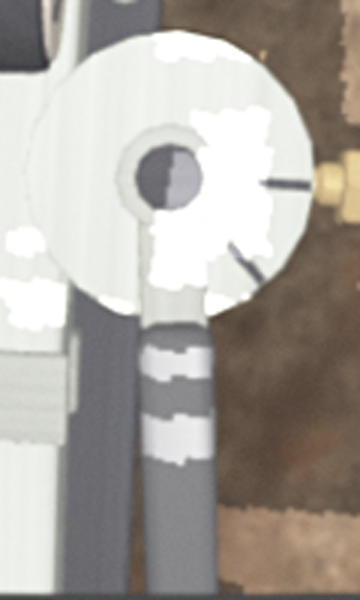

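```bash
sed -i 's/^PIV=.*; /PIV=np.array([.572,-.1865]); /' h.py; python3 -c "
from h import *;from station import r
s=r.sense();st(s);print(plan(s,14.5,.109))"
```

```text
t 2.15 tcp [ 0.5576 -0.1241  0.1999] F [-0.4  0.1  0.8] M [0.08 0.01 0.03] w 1.002 gf 0.0 j [  4.  19. -11.  -0. -60.  10.]
([2.1, 1.5, 90.9], [0.0011, 0.0005, -0.0142])
```

move_arm:
  series:
    - {"grip": 1,"xyz": [2,1.5,30],"angular": [0,0,-0.014]}
    - {"grip": 1,"xyz": [2,1.5,60],"angular": [0,0,-0.014]}
    - {"grip": 1,"xyz": [2,1.5,80],"angular": [0,0,-0.014]}
    - {"grip": 1,"xyz": [2,1.5,91],"angular": [0,0,-0.014]}
    - {"grip": 1,"xyz": [2,1.5,91],"angular": [0,0,-0.014]}
    - {"grip": 0.3,"xyz": [2,1.5,91],"angular": [0,0,-0.014]}
    - {"grip": 0.3,"xyz": [2,1.5,91],"angular": [0,0,-0.014]}
    - {"grip": 0.3,"xyz": [2,1.5,91],"angular": [0,0,-0.014]}
    - {"grip": 0.3,"xyz": [2,1.5,91],"angular": [0,0,-0.014]}
    - {"grip": 0.3,"xyz": [2,1.5,91],"angular": [0,0,-0.014]}

```text
time_s: 3.15
tcp_pos: [0.5567, -0.1275, 0.11]
ee_rot: [[0.249, -0.968, 0.001], [-0.968, -0.249, 0.0], [0.0, -0.001, -1.0]]
wrist_force: [-0.5, -0.2, -0.3]
gripper_width: 0.631
gripper_force: 0.0
```

move_arm:
  series:
    - {"grip": 0,"xyz": [0,0,0],"angular": [0,0,0]}
    - {"grip": 0,"xyz": [0,0,0],"angular": [0,0,0]}
    - {"grip": 0,"xyz": [0,0,0],"angular": [0,0,0]}
    - {"grip": 0,"xyz": [0,0,0],"angular": [0,0,0]}
    - {"grip": 0,"xyz": [0,0,0],"angular": [0,0,0]}
    - {"grip": 0,"xyz": [0,0,0],"angular": [0,0,0]}

```text
time_s: 3.75
tcp_pos: [0.5566, -0.1274, 0.1095]
ee_rot: [[0.25, -0.968, 0.0], [-0.968, -0.25, -0.0], [0.0, -0.0, -1.0]]
wrist_force: [-0.0, -0.8, -0.1]
gripper_width: 0.183
gripper_force: 30.0
```

```bash
python3 - <<'E'
from h import *;from station import r
s=r.sense();st(s);R=np.array(s['ee_rot']);print('tool y ang',np.degrees(np.arctan2(R[1,1],R[0,1]))-180)
for a in np.linspace(14.5,55.06,10)[1:]: print(a.round(1),plan(s,a,s['tcp_pos'][2]))
E
```

```text
t 3.75 tcp [ 0.5566 -0.1274  0.1095] F [-0.  -0.8 -0.1] M [ 0.05 -0.13  0.15] w 0.183 gf 30.0 j [  3.  25. -18.   0. -48.  11.]
tool y ang -345.5310331266806
19.0 ([-0.7, 4.8, -0.0], [-0.0001, -0.0001, -0.0792])
23.5 ([-0.2, 9.6, -0.0], [-0.0001, -0.0001, -0.1579])
28.0 ([0.8, 14.4, -0.0], [-0.0001, -0.0001, -0.2365])
32.5 ([2.1, 19.1, -0.0], [-0.0001, -0.0001, -0.3152])
37.0 ([3.8, 23.6, -0.0], [-0.0001, -0.0002, -0.3938])
41.5 ([5.8, 28.1, -0.0], [-0.0001, -0.0002, -0.4725])
46.0 ([8.2, 32.3, -0.0], [-0.0001, -0.0002, -0.5511])
50.6 ([11.0, 36.4, -0.0], [-0.0, -0.0002, -0.6298])
55.1 ([14.0, 40.2, -0.0], [-0.0, -0.0002, -0.7084])
```

move_arm:
  series:
    - {"grip": 0,"xyz": [0.2,4.8,0],"angular": [0,0,-0.079]}
    - {"grip": 0,"xyz": [0.7,9.6,0],"angular": [0,0,-0.158]}
    - {"grip": 0,"xyz": [1.7,14.4,0],"angular": [0,0,-0.2365]}
    - {"grip": 0,"xyz": [3,19.1,0],"angular": [0,0,-0.315]}
    - {"grip": 0,"xyz": [4.7,23.6,0],"angular": [0,0,-0.394]}
    - {"grip": 0,"xyz": [6.7,28.1,0],"angular": [0,0,-0.4725]}
    - {"grip": 0,"xyz": [9.1,32.3,0],"angular": [0,0,-0.551]}
    - {"grip": 0,"xyz": [11.9,36.4,0],"angular": [0,0,-0.63]}
    - {"grip": 0,"xyz": [14.9,40.2,0],"angular": [0,0,-0.708]}
    - {"grip": 0,"xyz": [14.9,40.2,0],"angular": [0,0,-0.708]}

```text
time_s: 4.75
tcp_pos: [0.5226, -0.1518, 0.1096]
ee_rot: [[0.82, -0.573, 0.003], [-0.573, -0.82, -0.0], [0.003, -0.002, -1.0]]
wrist_force: [4.5, 1.1, -4.9]
gripper_width: 0.18
gripper_force: 30.1
```

```bash
python3 - <<'E'
from h import *;from station import r
s=r.sense();st(s);R=np.array(s['ee_rot']);print('tool y ang',np.degrees(np.arctan2(R[1,1],R[0,1]))+180)
e=s['tcp_pos'][:2]-PIV;print('radial ang',np.degrees(np.arctan2(-e[0],e[1])),np.hypot(*e))
E
```

```text
t 4.75 tcp [ 0.5226 -0.1518  0.1096] F [ 4.5  1.1 -4.9] M [ 0.15 -1.18  0.38] w 0.18 gf 30.1 j [  1.  22. -21.   0. -46.  54.]
tool y ang 55.04112028093569
radial ang 54.92688244626948 0.06031589056257202
```

Release, lift and back off out of view of the top camera.

move_arm:
  series:
    - {"grip": 0.5,"xyz": [0,0,0],"angular": [0,0,0]}
    - {"grip": 0.8,"xyz": [0,0,0],"angular": [0,0,0]}
    - {"grip": 0.8,"xyz": [0,0,0],"angular": [0,0,0]}
    - {"grip": 0.8,"xyz": [0,0,0],"angular": [0,0,0]}
    - {"grip": 0.8,"xyz": [0,0,0],"angular": [0,0,0]}
    - {"grip": 0.8,"xyz": [0,0,-30],"angular": [0,0,0]}
    - {"grip": 0.8,"xyz": [0,0,-70],"angular": [0,0,0]}
    - {"grip": 0.8,"xyz": [0,0,-110],"angular": [0,0,0]}
    - {"grip": 0.8,"xyz": [0,0,-130],"angular": [0,0,0]}
    - {"grip": 0.8,"xyz": [0,0,-130],"angular": [0,0,0]}

```text
time_s: 5.75
tcp_pos: [0.5229, -0.1521, 0.2435]
ee_rot: [[0.819, -0.573, 0.008], [-0.573, -0.819, -0.001], [0.007, -0.004, -1.0]]
wrist_force: [0.9, -0.2, -0.1]
gripper_width: 0.801
gripper_force: 0.0
```

```bash
python3 - <<'E'
from h import *;from station import r
s=r.sense();st(s);R=np.array(s['ee_rot']);print((R.T@(np.array([.25,.38,.25])-s['tcp_pos'])*1e3).round())
E
```

```text
t 5.75 tcp [ 0.5229 -0.1521  0.2435] F [ 0.9 -0.2 -0.1] M [ 0.08 -0.02  0.01] w 0.801 gf 0.0 j [  1.  14. -12.   0. -64.  54.]
[-529. -280.   -9.]
```

move_arm:
  series:
    - {"grip": 0.8,"xyz": [-529,-280,-9],"angular": [0,0,0]}
    - {"grip": 0.8,"xyz": [-529,-280,-9],"angular": [0,0,0]}
    - {"grip": 0.8,"xyz": [-529,-280,-9],"angular": [0,0,0]}
    - {"grip": 0.8,"xyz": [-529,-280,-9],"angular": [0,0,0]}
    - {"grip": 0.8,"xyz": [-529,-280,-9],"angular": [0,0,0]}
    - {"grip": 0.8,"xyz": [-529,-280,-9],"angular": [0,0,0]}
    - {"grip": 0.8,"xyz": [-529,-280,-9],"angular": [0,0,0]}
    - {"grip": 0.8,"xyz": [-529,-280,-9],"angular": [0,0,0]}
    - {"grip": 0.8,"xyz": [-529,-280,-9],"angular": [0,0,0]}
    - {"grip": 0.8,"xyz": [-529,-280,-9],"angular": [0,0,0]}

```text
time_s: 6.75
tcp_pos: [0.2916, 0.294, 0.2464]
ee_rot: [[0.819, -0.573, -0.001], [-0.573, -0.819, -0.001], [-0.0, 0.001, -1.0]]
wrist_force: [1.7, 0.4, -0.4]
gripper_width: 0.796
gripper_force: 0.0
```

```bash
python3 - <<'E'
from h import *;from station import r;import pickle
s=r.sense();st(s);d={n:r.capture(n) for n in('top','side')};pickle.dump(d,open('d1.pkl','wb'))
t=cv2.resize(d['top']['img'][200:300,330:460,::-1],None,fx=4,fy=4,interpolation=cv2.INTER_CUBIC)
q=cv2.resize(d['side']['img'][185:285,260:325,::-1],None,fx=4,fy=4,interpolation=cv2.INTER_CUBIC)
cv2.imwrite('pics/f.png',np.hstack([t,q]))
E
```

```text
t 6.75 tcp [0.2916 0.294  0.2464] F [ 1.7  0.4 -0.4] M [ 0.09 -0.16 -0.02] w 0.796 gf 0.0 j [ 68.   1. -27.  -0. -62. -13.]
```

View pics/f.png

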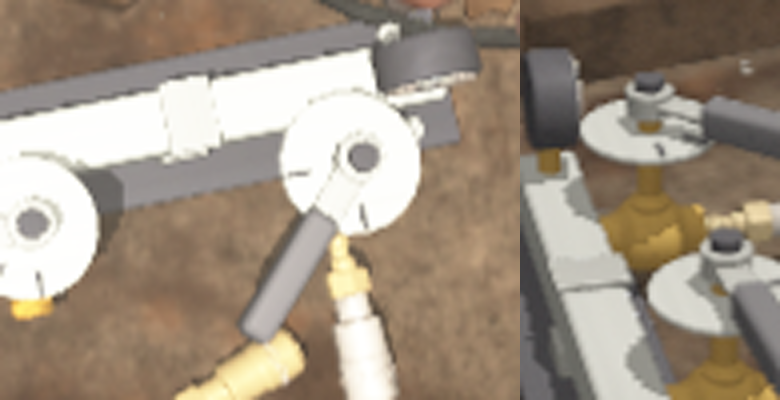

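The lever now lies between the 0 and 90 degree marks, covering the 45 degree one. Bolt is at crop (363,155) and the sleeve's outer end at (258,330). Next I measure the angle.

```bash
python3 - <<'E'
from h import *;import pickle
d=pickle.load(open('d1.pkl','rb'));T=d['top'];o=np.array([330,200])
f=lambda p,z:ray(T,np.array(p)/4+o,z)[:2]
a=lambda e:np.degrees(np.arctan2(-e[0],e[1])).round(1)
b=f((363,155),.1124);t=f((258,330),.114);i=f((322,219),.114)
print(b,t,a(t-b),a(i-b),a(t-i),np.hypot(*(t-b)))
# sleeve mask axis in top view
x0,y0=385,250;im=T['img'][y0:290,x0:418].astype(int);v=im.mean(2);sat=np.ptp(im,axis=2)
m=((sat<22)&(v>85)&(v<170)).astype(np.uint8)
k,l,st_,ce=cv2.connectedComponentsWithStats(m,connectivity=4);j=1+st_[1:,4].argmax()
print('\n'.join(''.join('.#'[q] for q in r) for r in (l==j)*1))
p=np.argwhere(l==j)[:,::-1]+[x0,y0];X=np.array([ray(T,q,.112)[:2] for q in p])
w=np.linalg.svd(X-X.mean(0))[2][0];w*=np.sign(-w[0]);print('pca',a(w),'centroid',a(X.mean(0)-b),X.mean(0),len(p))
for z in(.09,.095,.1):print(z,a(f((364,217),z)-f((351,162),z)),a(f((297,173),z)-f((351,162),z)))
E
```

```text
[ 0.57191332 -0.18652961] [ 0.49591647 -0.13598307] 56.4 54.5 57.5 0.091271429039587
.................................
.................................
......................##.........
....................######.......
....................###..........
...................###...........
...................##............
..................###............
..................##.............
.................###.............
................###..............
................##...............
...............###...............
...............##................
..............###................
.............###.................
.............##..................
............###..................
............##...................
...........###...................
..........###....................
..........###....................
.........###.....................
.........##......................
........###......................
........##.......................
.......###.......................
......###........................
......##.........................
.....###.........................
.....##..........................
.....##..........................
.....##..........................
......###........................
.......####......................
..........#......................
.................................
.................................
.................................
.................................
pca 59.3 centroid 49.9 [ 0.52159368 -0.14409159] 91
0.09 100.5 10.2
0.095 100.5 10.2
0.1 100.5 10.2
```

```bash
python3 - <<'E'
from h import *;import pickle
d=pickle.load(open('d1.pkl','rb'));T=d['top']
x0,y0=385,250;im=T['img'][y0:290,x0:418].astype(int)
print(im[18,8:26].tolist())
m=((im[:,:,2]>=im[:,:,0]-2)&(im.mean(2)<170)).astype(np.uint8)
k,l,st_,ce=cv2.connectedComponentsWithStats(m,connectivity=4);j=1+st_[1:,4].argmax()
print('\n'.join(''.join('.#'[q] for q in r) for r in (l==j)*1))
a=lambda e:np.degrees(np.arctan2(-e[0],e[1])).round(1)
p=np.argwhere(l==j)[:,::-1]+[x0,y0];X=np.array([ray(T,q,.112)[:2] for q in p]);b=np.array([.5719,-.1865])
w=np.linalg.svd(X-X.mean(0))[2][0];w*=np.sign(-w[0]);print('pca',a(w),'centroid',a(X.mean(0)-b),X.mean(0),len(p))
E
```

```text
[[143, 121, 98], [139, 117, 94], [106, 92, 77], [102, 92, 80], [109, 105, 101], [151, 145, 142], [179, 173, 170], [192, 186, 183], [193, 187, 183], [192, 186, 183], [191, 185, 181], [189, 183, 180], [188, 181, 177], [175, 169, 167], [152, 146, 141], [134, 117, 101], [145, 121, 98], [147, 124, 100]]Traceback (most recent call last):
  File "<stdin>", line 6, in <module>
ValueError: attempt to get argmax of an empty sequence
```

```bash
python3 - <<'E'
from h import *;import pickle
d=pickle.load(open('d1.pkl','rb'));T=d['top']
x0,y0=385,250;im=T['img'][y0:290,x0:418].astype(int)
m=((np.ptp(im,axis=2)<18)&(im.mean(2)<205)&(im.mean(2)>110)).astype(np.uint8)
k,l,st_,ce=cv2.connectedComponentsWithStats(m,connectivity=4);j=1+st_[1:,4].argmax()
print('\n'.join(''.join('.#'[q] for q in r) for r in (l==j)*1))
a=lambda e:np.degrees(np.arctan2(-e[0],e[1])).round(1)
p=np.argwhere(l==j)[:,::-1]+[x0,y0];b=np.array([.5719,-.1865])
for z in(.105,.112,.114):
  X=np.array([ray(T,q,z)[:2] for q in p])
  w=np.linalg.svd(X-X.mean(0))[2][0];w*=np.sign(-w[0]);print('pca',a(w),'centroid',a(X.mean(0)-b),X.mean(0),len(p))
E
```

```text
.................................
.......................#.........
......................###........
.....................#####.......
.....................#######.....
....................#########....
....................##########...
...................##########....
...................#########.....
..................##########.....
..................#########......
.................##########......
................##########.......
................##########.......
...............##########........
..............###########........
..............##########.........
.............##########..........
.............##########..........
............##########...........
...........###########...........
...........##########............
..........###########............
..........##########.............
.........##########..............
........##########...............
........##########...............
.......##########................
.......##########................
......##########.................
......##########.................
.....##########..................
.....#########...................
......#######....................
........#####....................
.................................
.................................
.................................
.................................
.................................
pca 56.6 centroid 56.1 [ 0.5207999 -0.1521008] 307
pca 56.6 centroid 55.1 [ 0.52042164 -0.1505788 ] 307
pca 56.6 centroid 54.8 [ 0.52031357 -0.15014394] 307
```

```bash
python3 -c "
from station import r
print(r.finish_job())"
```

```text
the job is handed in; nothing more can be done
None
```

The lever on the coupler valve (the right-hand one, seen from the robot) is at about 45 degrees by the final camera check, within about 1.5 degrees. I let it go, left the two plugged-outlet levers alone, and handed the job in at about 7 s.

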